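Sweep the offcuts into the pen

TASK

Clear the bench: using the fingers as a broom, sweep the three wood offcuts (the plain block, the plain slab and the thin triangle) along the bench top into the three-sided batten pen, until each lies flat on the bench and wholly inside the mouth. Only push them, never lift or tip them, and leave the little stand with the peg and everything else where it is.

Things in the scene. Friction and masses are not known exactly. Their poses are not given: they have to be found in the camera images.
- pen: the offcut pen: a fence of three wooden battens fixed to the bench, 28 mm high and 18 mm thick, with no floor (things slide on the bench top). Inside it is 220 mm wide and 140 mm deep. Origin: middle of the open mouth, on the bench top; its x axis points straight into the pen (back batten's inner face at x = +140 mm), its y axis along the mouth (inner faces of the side battens at y = -110 and +110 mm, the battens run from x = 0 to 140 mm), z up
- lime_block: planed pale wood block, 38 x 62 x 36 mm high (x, y, z), about 45 g; origin at the centre of its underside
- lime_slab: short pale wood slab, 45 x 60 x 16 mm high (x, y, z), about 25 g, flat and plain; origin at the centre of its underside
- triangle_offcut: thin flat triangular brown hardboard offcut, 74 x 68 mm and 7 mm thick, about 20 g; origin on its underside, at the middle of its 74 x 68 mm bounding box; its corners lie at (-37, -8), (-19, 34) and (37, -31) mm in its own x, y
- model_stand: small pale wood stand, a 62 x 75 x 9 mm plate with an upright 8 mm peg, 45 mm high in all; not an offcut: to be left alone; origin at the centre of its underside
- masking_tape: roll of tape lying flat, 82 mm across, 18 mm high; bystander; origin at the centre of its underside
- pliers: pliers lying on the bench, 43 x 151 x 13 mm; bystander; origin at the centre of its underside
- glue_bottle: the nearer upright white glue bottle (behind the pen as seen from its mouth) with an orange nozzle, 50 mm across, 134 mm high; bystander; origin at the centre of its underside
- strop_tan: leather strop on wood, 46 x 132 x 20 mm; bystander; origin at the centre of its underside
- steel_strip_2: one of two dark steel strips lying side by side along the front of the bench, fixed, always in the same place: 12 mm wide, 640 mm long, 7.5 mm high; this is the one farther from the robot; origin at the centre of its underside, its y axis along it; keep the fingertips off them
- lime_block_c0 (a point): corner 1 of 4 of the block's underside
- lime_block_c1 (a point): corner 2 of 4 of the block's underside
- lime_block_c2 (a point): corner 3 of 4 of the block's underside
- lime_block_c3 (a point): corner 4 of 4 of the block's underside
- lime_slab_c0 (a point): corner 1 of 4 of the slab's underside
- lime_slab_c1 (a point): corner 2 of 4 of the slab's underside
- lime_slab_c2 (a point): corner 3 of 4 of the slab's underside
- lime_slab_c3 (a point): corner 4 of 4 of the slab's underside
- triangle_offcut_c0 (a point): corner 1 of 3 of the triangle's underside
- triangle_offcut_c1 (a point): corner 2 of 3 of the triangle's underside
- triangle_offcut_c2 (a point): corner 3 of 3 of the triangle's underside

How it is judged (in metres and radians):
At the end, for the whole second after the job is handed in: Every corner of the block, the slab and the triangle is inside the pen (at most 3 mm out past the mouth line, between the battens), each lies flat on the bench top (within 4 mm and 0.1 rad) and at rest; the stand, tape roll, pliers, glue bottle and strop are within 15 mm of where they stood (x of each of lime_block_c0, lime_block_c1, lime_block_c2, lime_block_c3, lime_slab_c0, lime_slab_c1, lime_slab_c2, lime_slab_c3, triangle_offcut_c0, triangle_offcut_c1, triangle_offcut_c2 in the frame of pen above -0.003 m and x of each of lime_block, lime_slab, triangle_offcut in the frame of pen below 0.14 m and y of lime_block in the frame of pen between -0.11 and 0.11 m and height (world z) of each of lime_block, lime_slab, triangle_offcut below 0.004 m and angle between each of lime_block, lime_slab, triangle_offcut's own z axis and vertical below 0.1 rad and linear speed of each of lime_block, lime_slab, triangle_offcut below 0.01 m/s and y of lime_slab in the frame of pen between -0.11 and 0.11 m and y of triangle_offcut in the frame of pen between -0.11 and 0.11 m and distance of each of model_stand, masking_tape, pliers, glue_bottle, strop_tan from where it was at the start of the episode below 0.015 m); the robot touches nothing.
It fails at once if an offcut is lifted or tipped up instead of being slid on the bench (height (world z) of any of lime_block, lime_slab, triangle_offcut above 0.015 m or angle between any of lime_block, lime_slab, triangle_offcut's own z axis and vertical above 0.5 rad).
It fails at once if the stand with the peg is shifted by more than 15 mm or knocked over (distance of model_stand from where it was at the start of the episode above 0.015 m or angle between model_stand's own z axis and vertical above 0.35 rad).
It fails at once if the tape roll, pliers, glue bottle or strop is shifted by more than 15 mm or knocked over (distance of any of masking_tape, pliers, glue_bottle, strop_tan from where it was at the start of the episode above 0.015 m or angle between any of masking_tape, pliers, glue_bottle, strop_tan's own z axis and vertical above 0.35 rad).
It also fails if it takes over 72 s, if anything falls off the work surface, if the arm or the gripper's body presses on something with over 40 N, if the wrist force passes 120 N, or if a joint passes its speed limit or range.

ROBOT

A 6-joint arm with a two-finger parallel gripper is mounted at the origin on a cart in front of the work surface, level with it; the furniture and walls round the work are solid. World frame = base frame: x ahead of the robot, y to its left, z up, the work surface at z = 0. Lengths are in mm, angles in rad, forces in N, time in s.
With the tool pointing down it reaches from about 350 to 775 mm from the base axis. Payload 5.5 kg.
Tool frame: the origin (TCP) lies on the centre line of the jaws, within the pads' length; the fingertips stand 22 mm ahead of it and the grasp point (between the pads) lies 3 mm ahead of it (manip.nose_length is the distance from the TCP to the fingertips, in mm); z points along the fingers, y is the direction in which the jaws open and shut (so a half turn about z gives the same grasp; the last joint's range is limited). The gripper opens to 85 mm and grips with 20 to 120 N. Pads are 22 mm wide; open, the fingers measure 114 mm over their backs; the gripper's body (76 mm by 85 mm) begins 54 mm behind the grasp point. The pads swing forward as they close: fully open they stand 13 mm farther back than shut.
Start: joints at [1, 0.313, 0.046, 1.304, 0, 1.431], TCP at [240.147, 522.493, 253.323] pointing down, gripper open.
Joint ranges: [-2.76, 2.76], [-0.86, 1.69], [-1.03, 1.26], [-2.2, 2.34], [-1.47, 1.5], [-3.14, 3.14]. Speed limits (rad/s): [2.57, 2.57, 3.14, 3.14, 3.14, 3.14].

INTERFACE

Orientations are given as a 3x3 rotation matrix whose columns are the frame's x, y, z axes.
In Python, from plant import manip gives the robot as it stands. The module is installed in compiled form; this text tells all that it offers.
- The arm moves only by the tool play_rows, never from a script. Its argument "increments" is a list of rows, each a list of 3 entries, a list of its own where there are three numbers: the turn, a rotation vector about the tool's x, y, z in rad, then the shift along the tool's x, y, z in mm, then the finger opening in mm, from 0 to 85.4. In form: [[[rx, ry, rz], [tx, ty, tz], grip], ...]. A call has 1 to 12 rows; each row is the pose to reach, as a shift and turn from the pose commanded when the call began, along the tool's axes at that moment; what a row does not reach only later rows make up. A row lasts 1/10 s, in which the tool goes at most 50 mm and 8.59 degrees, less where a joint would pass 70% of its speed; a pose out of reach is approached as far as the arm can. A call with a gripper value outside its range is refused whole. The fingers move at their own pace and stop on an object; the grip force is fixed at half the most. Time passes only in rows, so rows that repeat a pose let the fingers close. It gives the time, the measured TCP pose, the force and the opening at its end, in the units of the state.
- manip.observe(): the state, without advancing time (a new reading comes with each control period).
- manip.snapshot(name): name is "side" or "top"; returns (picture, depth): 480x640x3 uint8, blue, green, red; 480x640 float32, mm along the optical axis (not along the pixel's ray), 0 where there is no reading.
- manip.get_calibration(name): a dict with "mtx" (3x3 intrinsics, pixels), "dist_coeffs" ([k1, k2, p1, p2, k3] as OpenCV has them; the pictures are not rectified), "R" (3x3) and "t" (3): a world point X has camera coordinates R X + t. Camera axes: x right, y down, z forward; pixel columns grow to the right and rows downward; lengths in mm; the calibration is good to about 2 mm. A picture is of the moment at which its call begins. get_calibration takes no time and is no camera call.
- manip.finish_job(): hands the job in, once; it reports no verdict.
Trained networks look in the newest picture that a camera, given by its name, has taken for a name from the list of things; names that differ only in an ending like _2 or _b are one class to them, and where a whole thing is asked for, a point or a joint stands for the part that bears it (a point fixed in the world has none). Each returns a list of dicts, best first, with "score" (0 to 1); they miss things now and then, are a little off and sometimes report something else, mostly with a low value. They report only what shows in the picture. A call takes as long as a camera call.
- manip.look_for(label, camera): "rect" ([left, top, width, height] in pixels, round what is visible of it).
- manip.masks_of(label, camera): "mask" (480x640 bool, what is visible of it) and "rect" ([left, top, width, height] in pixels, round what is visible of it).
The state is a dict: "clock": time; "joints": joint angles; "joint_vel": joint speeds; "tau": joint torques, N m; "ee_pos": TCP position; "tcp_rot": TCP orientation; "ft_force": force on the tool from outside, world axes, zero at the start; "wrist_torque": the same for the moment, N m; "grip_width": finger opening in mm.
Only numpy, scipy, OpenCV 4.12 (cv2) and the standard library are available. Lean on these libraries where they do the work, as an engineer would, in place of code of your own. Each camera call takes 0.05 s, during which the arm holds its last target. There are 200 camera calls.

## Working session

There is one attempt and no reset: what is moved stays moved. The work goes in short steps, Python scripts to look and compute and a tool call to move; the robot and the scene stay as the last step left them, time stands still between calls to the robot, and variables do not carry over. Pictures are saved under pics/ and viewed, about 8 in all and at most 12, crops included, and the job is handed in when it is done.

Besides the shell and the picture viewer there is one more tool, called after "Call:" as name([rows], argument=value, ...), one row to a line, values as JSON. play_rows: Moves the arm, as the interface text tells. Its arguments: {"type":"object","properties":{"increments":{"type":"array"}},"required":["increments"]}

```bash
mkdir -p pics; cat > h.py <<'E'
import numpy as np, cv2
from plant import manip
def cloud(cam,mask,depth):
    c=manip.get_calibration(cam); v,u=np.nonzero(mask&(depth>0))
    z=depth[v,u]
    p=cv2.undistortPoints(np.c_[u,v].astype(float).reshape(-1,1,2),np.array(c["mtx"]),np.array(c["dist_coeffs"])).reshape(-1,2)
    X=np.c_[p*z[:,None],z]
    return (X-np.array(c["t"]).ravel())@np.array(c["R"])
def proj(cam,P):
    c=manip.get_calibration(cam)
    return cv2.projectPoints(np.array(P,float).reshape(-1,3),cv2.Rodrigues(np.array(c["R"]))[0],np.array(c["t"],float),np.array(c["mtx"]),np.array(c["dist_coeffs"]))[0].reshape(-1,2)
E
python3 - <<'E'
from h import *
for cam in("top","side"):
    im,d=manip.snapshot(cam); cv2.imwrite(f"pics/{cam}0.png",im); np.save(f"{cam}0.npy",d)
    for n in "pen lime_block lime_slab triangle_offcut model_stand masking_tape pliers glue_bottle strop_tan".split():
        for r in manip.masks_of(n,cam)[:2]:
            P=cloud(cam,r["mask"],d)
            if len(P)<10: continue
            zt=np.percentile(P[:,2],90);T=P[abs(P[:,2]-zt)<6] 
            b=cv2.minAreaRect(T[:,:2].astype(np.float32))
            print(cam,n,round(r["score"],2),r["rect"],"c",T.mean(0).round(),"lo",np.percentile(P,1,axis=0).round(),"hi",np.percentile(P,99,axis=0).round(),"box",cv2.boxPoints(b).round().astype(int).tolist())
s=manip.observe();print(s["clock"],s["tcp_rot"])
E
```

```text
top pen 0.76 [213.9, 191.4, 67.3, 100.9] c [546. 238.  30.] lo [418. 125.   3.] hi [677. 292.  36.] box [[414, 139], [670, 121], [681, 278], [425, 296]]
top lime_block 0.83 [297.6, 203.8, 23.9, 26.7] c [615.  45.  37.] lo [583.  20.  18.] hi [645.  69.  44.] box [[579, 42], [633, 15], [650, 49], [596, 76]]
top lime_slab 0.88 [331.8, 239.7, 25.5, 21.0] c [526. -45.  17.] lo [502. -75.   5.] hi [551. -14.  24.] box [[496, -67], [540, -79], [556, -22], [512, -10]]
top lime_slab 0.23 [294.6, 266.7, 29.4, 12.4] c [471.  48.   8.] lo [452.   2.  -2.] hi [487.  77.  14.] box [[448, 1], [485, 0], [487, 79], [450, 80]]
top triangle_offcut 0.62 [471.1, 217.4, 15.7, 52.6] c [ 529. -405.   12.] lo [ 463. -422.   -3.] hi [ 594. -384.   18.] box [[460, -418], [595, -425], [597, -389], [462, -382]]
top triangle_offcut 0.58 [294.7, 266.4, 33.3, 10.6] c [472.  48.   8.] lo [453.   3.  -5.] hi [487.  77.  14.] box [[451, 3], [485, 2], [487, 79], [453, 80]]
top model_stand 0.9 [377.1, 209.5, 31.1, 35.6] c [ 583. -172.   11.] lo [ 548. -209.   -1.] hi [ 617. -136.   22.] box [[542, -148], [564, -215], [
[... 2087 characters left out ...]
492], [362, 414], [437, 442], [408, 521]]
side pliers 0.78 [325.9, 181.3, 43.2, 11.0] c [ 519. -404.   11.] lo [ 455. -451.   -2.] hi [ 600. -380.   16.] box [[449, -413], [588, -453], [601, -405], [463, -366]]
side glue_bottle 0.9 [281.2, 297.4, 22.5, 56.4] c [525. 461. 105.] lo [502. 441.   3.] hi [550. 479. 126.] box [[514, 466], [515, 452], [538, 453], [537, 467]]
side strop_tan 0.69 [347.1, 192.5, 18.7, 25.2] c [ 486. -266.   21.] lo [ 452. -389.   -1.] hi [ 521. -200.   25.] box [[447, -206], [483, -341], [527, -329], [491, -194]]
1.0 [[-9.08638214e-01  4.17584236e-01  3.77899259e-05]
 [ 4.17584237e-01  9.08638211e-01  7.68291654e-05]
 [-2.25472240e-06  8.55903931e-05 -9.99999996e-01]]
```

View pics/top0.png

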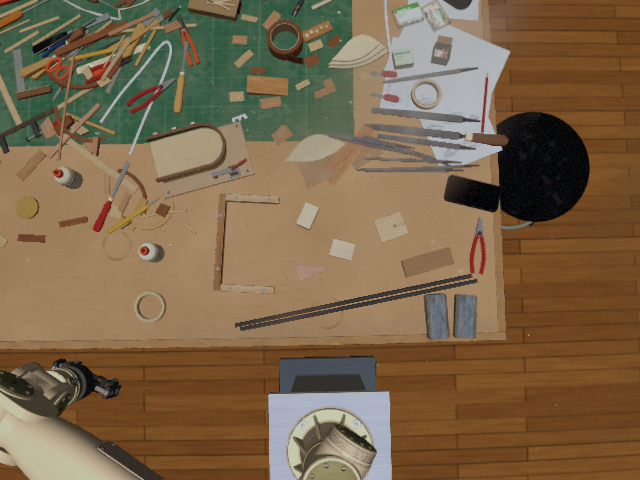

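View pics/side0.png

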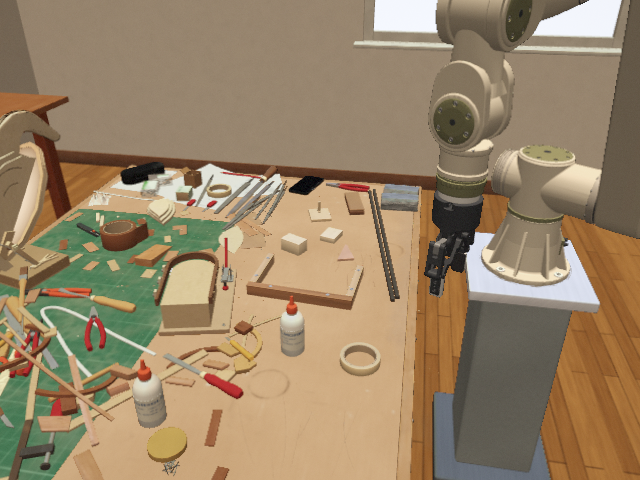

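Call:
play_rows([
  [[0,0,1.0],[-490,-283,100],30],
  [[0,0,1.0],[-490,-283,100],30],
  [[0,0,1.0],[-490,-283,100],30],
  [[0,0,1.0],[-490,-283,100],30],
  [[0,0,1.0],[-490,-283,100],30],
  [[0,0,1.0],[-490,-283,100],30],
  [[0,0,1.0],[-490,-283,100],30],
  [[0,0,1.0],[-490,-283,100],30],
  [[0,0,1.0],[-490,-283,100],30],
  [[0,0,1.0],[-490,-283,100],30],
  [[0,0,1.0],[-490,-283,100],30],
  [[0,0,1.0],[-490,-283,100],30],
])

```text
clock: 2.2
ee_pos: [569.2, 57.2, 152.5]
tcp_rot: [[-0.136, 0.991, 0.001], [0.991, 0.136, -0.001], [-0.001, 0.001, -1.0]]
ft_force: [-0.8, -0.3, 0.5]
grip_width: 30.0
```

```bash
python3 - <<'E'
from h import *
s=manip.observe();print(s["clock"],np.round(s["ee_pos"],1),np.round(s["tcp_rot"],3).tolist(),s["grip_width"],manip.nose_length,np.round(s["joints"],2))
im=cv2.imread("pics/top0.png");d=np.load("top0.npy")
# rectify bench plane to world grid 1px=1mm : x 400..700 -> , y -120..320
ys,xs=np.mgrid[320:-121:-1,700:339:-1][0].T,np.mgrid[320:-121:-1,700:339:-1][1].T
P=np.c_[xs.ravel(),ys.ravel(),np.full(xs.size,5.)]
uv=proj("top",P).astype(np.float32).reshape(*xs.shape,2)
o=cv2.remap(im,uv,None,cv2.INTER_CUBIC)
for x in range(350,701,50): cv2.putText(o,str(x),(0,700-x),0,.35,(0,0,255))
for y in range(-100,321,50): cv2.putText(o,str(y),(320-y,10),0,.35,(255,0,0)); cv2.line(o,(320-y,12),(320-y,18),(255,0,0))
cv2.imwrite("pics/rect0.png",cv2.resize(o,None,fx=1.6,fy=1.6,interpolation=cv2.INTER_CUBIC))
E
```

```text
2.2 [569.2  57.2 152.5] [[-0.136, 0.991, 0.001], [0.991, 0.136, -0.001], [-0.001, 0.001, -1.0]] 29.977873060497245 22.0 [-0.04  0.36 -0.15  1.07 -0.    1.39]
```

View pics/rect0.png

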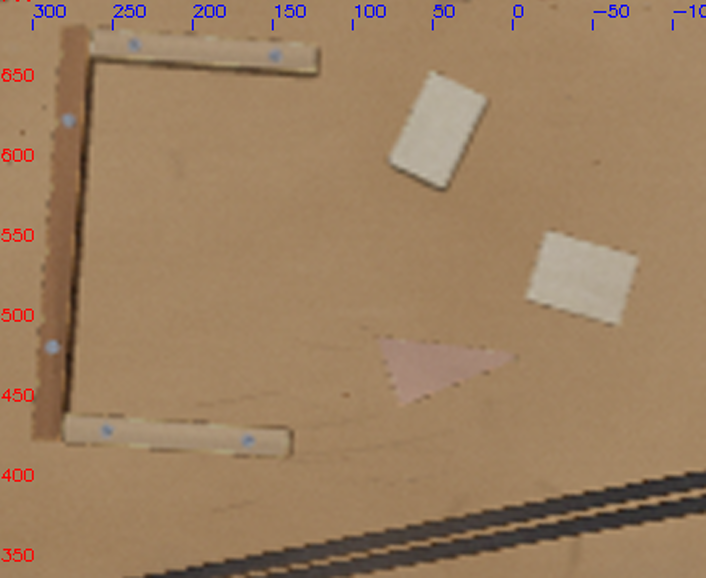

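Call:
play_rows([
  [[0,0,0],[-40,20,0],30],
  [[0,0,0],[-80,40,0],30],
  [[0,0,0],[-80,40,40],30],
  [[0,0,0],[-80,40,80],30],
  [[0,0,0],[-80,40,105],30],
  [[0,0,0],[-80,40,122],30],
  [[0,0,0],[-80,40,124],30],
  [[0,0,0],[-72,40,124],30],
  [[0,0,0],[-62,40,124],30],
  [[0,0,0],[-52,40,124],30],
  [[0,0,0],[-42,40,124],30],
  [[0,0,0],[-32,40,124],30],
])

```text
clock: 3.4
ee_pos: [611.7, 35.8, 30.2]
tcp_rot: [[-0.14, 0.99, 0.002], [0.99, 0.14, -0.0], [-0.0, 0.002, -1.0]]
ft_force: [-0.1, -1.3, -0.2]
grip_width: 30.4
```

Call:
play_rows([
  [[0,0,0],[11,0,0],30],
  [[0,0,0],[22,0,0],30],
  [[0,0,0],[33,0,0],30],
  [[0,0,0],[44,0,0],30],
  [[0,0,0],[55,0,0],30],
  [[0,0,0],[66,0,0],30],
])

```text
clock: 4.0
ee_pos: [601.9, 100.9, 29.3]
tcp_rot: [[-0.14, 0.99, -0.0], [0.99, 0.14, 0.0], [0.0, -0.0, -1.0]]
ft_force: [1.0, -0.3, -0.6]
grip_width: 30.0
```

```bash
cat >> h.py <<'E'
def rect(name,z=5.):
    im,d=manip.snapshot("top")
    xs,ys=np.meshgrid(np.arange(320,-121,-1),np.arange(700,339,-1)); ys,xs=xs,ys
    uv=proj("top",np.c_[xs.ravel(),ys.ravel(),np.full(xs.size,z)]).astype(np.float32).reshape(*xs.shape,2)
    o=cv2.remap(im,uv,None,cv2.INTER_CUBIC)
    for x in range(350,701,50): cv2.putText(o,str(x),(0,700-x),0,.35,(0,0,255))
    for y in range(-100,321,50): cv2.putText(o,str(y),(320-y,10),0,.35,(255,0,0)); cv2.line(o,(320-y,12),(320-y,18),(255,0,0))
    cv2.imwrite(name,cv2.resize(o,None,fx=1.6,fy=1.6,interpolation=cv2.INTER_CUBIC)); return d
def boxes(names,cams=("top","side")):
    for cam in cams:
        im,d=manip.snapshot(cam)
        for n in names:
            for r in manip.masks_of(n,cam)[:1]:
                P=cloud(cam,r["mask"],d); zt=np.percentile(P[:,2],90);T=P[abs(P[:,2]-zt)<6]
                print(cam,n,round(r["score"],2),T.mean(0).round(),cv2.boxPoints(cv2.minAreaRect(T[:,:2].astype(np.float32))).round().astype(int).tolist())
E
python3 - <<'E'
from h import *
boxes(["lime_block"]);rect("pics/r1.png");s=manip.observe();print(s["clock"],s["ee_pos"],s["ft_force"])
E
```

```text
top lime_block 0.35 [526. -47.  18.] [[496, -66], [539, -80], [556, -23], [513, -9]]
side lime_block 0.6 [587. 134.  37.] [[555, 148], [560, 106], [620, 114], [615, 155]]
4.25 [602.00813696 100.04842937  29.19204457] [-0.08385136 -0.53662436 -0.32637666]
```

View pics/r1.png

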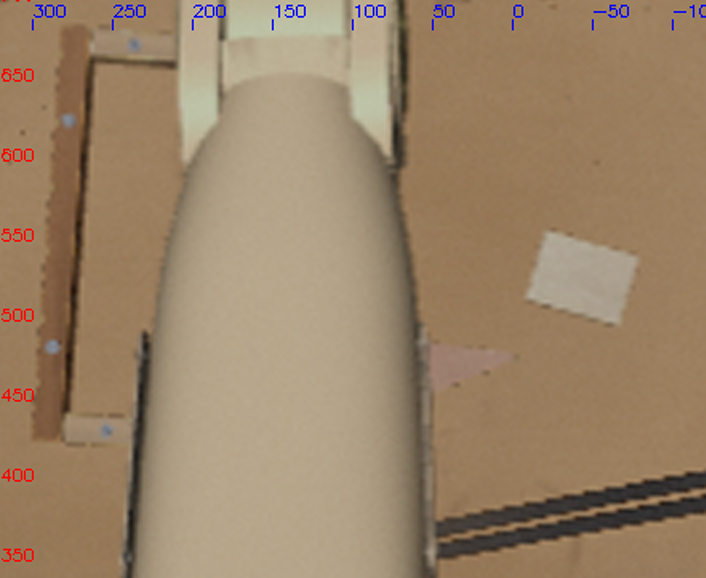

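Call:
play_rows([
  [[0,0,0],[10,2,0],30],
  [[0,0,0],[20,4,0],30],
  [[0,0,0],[30,6,0],30],
  [[0,0,0],[40,8,0],30],
  [[0,0,0],[50,10,0],30],
  [[0,0,0],[60,12,0],30],
  [[0,0,0],[70,14,0],30],
  [[0,0,0],[80,16,0],30],
  [[0,0,0],[90,18,0],30],
  [[0,0,0],[98,20,0],30],
  [[0,0,0],[98,20,0],30],
])

```text
clock: 5.35
ee_pos: [608.3, 201.1, 29.4]
tcp_rot: [[-0.141, 0.99, 0.0], [0.99, 0.141, 0.0], [0.0, 0.0, -1.0]]
ft_force: [-0.8, -0.5, 0.1]
grip_width: 30.0
```

```bash
python3 - <<'E'
from h import *
boxes(["lime_block"],("side",));s=manip.observe();print(s["clock"],s["ee_pos"],s["ft_force"],s["tcp_rot"])
E
```

```text
side lime_block 0.8 [591. 233.  36.] [[560, 247], [565, 203], [626, 211], [620, 254]]
5.45 [608.19864649 199.99383673  29.26851972] [-0.53586087 -0.3188863   0.84921394] [[-1.39908060e-01  9.90164499e-01  2.34101458e-05]
 [ 9.90164496e-01  1.39908062e-01 -7.81244284e-05]
 [-8.06313035e-05  1.22496580e-05 -9.99999997e-01]]
```

Call:
play_rows([
  [[0,0,0],[-15,0,0],30],
  [[0,0,0],[-30,0,-25],25],
  [[0,0,0.03],[-70,-20,-50],20],
  [[0,0,0.06],[-115,-45,-60],20],
  [[0,0,0.12],[-160,-70,-60],20],
  [[0,0,0.12],[-205,-90,-60],20],
  [[0,0,0.12],[-250,-110,-60],20],
  [[0,0,0.12],[-285,-123,-60],20],
  [[0,0,0.12],[-285,-123,-50],20],
  [[0,0,0.12],[-285,-123,-20],20],
  [[0,0,0.12],[-285,-123,0],20],
  [[0,0,0.12],[-285,-123,3],20],
])

```text
clock: 6.65
ee_pos: [523.7, -99.5, 23.8]
tcp_rot: [[-0.019, 1.0, -0.005], [1.0, 0.019, 0.002], [0.002, -0.005, -1.0]]
ft_force: [-1.1, 0.4, 1.2]
grip_width: 20.0
```

```bash
python3 - <<'E'
from h import *
boxes(["lime_block","lime_slab"]);s=manip.observe();print(s["clock"],s["ee_pos"],s["ft_force"],s["tcp_rot"])
im,d=manip.snapshot("side");cv2.imwrite("pics/s2.png",cv2.resize(im[170:320,230:430],None,fx=4,fy=4,interpolation=cv2.INTER_CUBIC))
E
```

```text
top lime_block 0.62 [595. 230.  38.] [[560, 243], [567, 205], [628, 216], [621, 254]]
top lime_slab 0.77 [528. -35.  18.] [[500, -52], [544, -64], [556, -22], [512, -10]]
side lime_block 0.78 [591. 233.  37.] [[559, 247], [565, 205], [624, 213], [619, 255]]
side lime_slab 0.63 [544. 246.  28.] [[413, 134], [668, 116], [679, 281], [424, 298]]
6.95 [527.16764361 -99.75645133  27.45545675] [0.31179321 0.11813665 0.1140509 ] [[-2.03166395e-02  9.99791403e-01  2.09408537e-03]
 [ 9.99793332e-01  2.03181096e-02 -6.83164708e-04]
 [-7.25570058e-04  2.07977298e-03 -9.99997574e-01]]
```

View pics/s2.png

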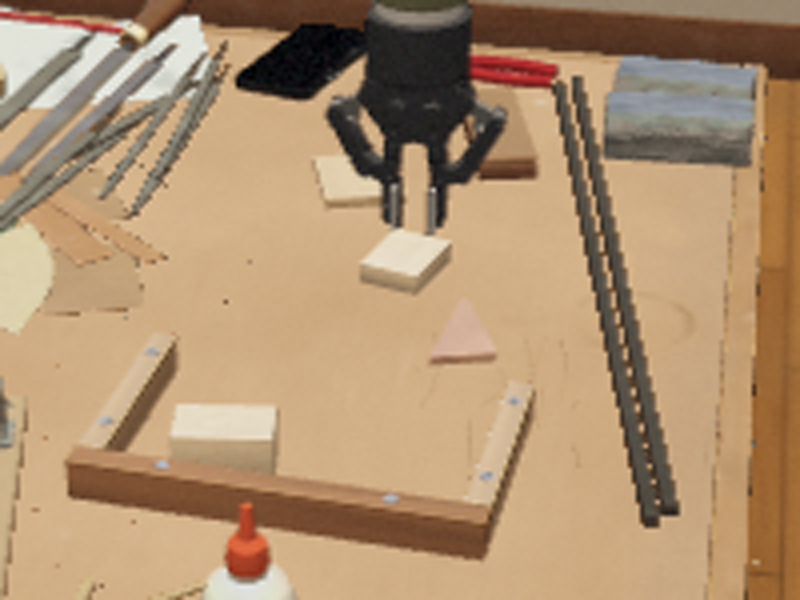

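Call:
play_rows([
  [[0,0,0],[10,0,0],20],
  [[0,0,0],[20,0,0],20],
  [[0,0,0],[30,0,0],20],
  [[0,0,0],[40,0,0],20],
  [[0,0,0],[52,0,0],20],
  [[0,0,0],[64,0,0],20],
  [[0,0,0],[76,0,0],20],
  [[0,0,0],[88,0,0],20],
  [[0,0,0],[100,0,0],20],
  [[0,0,0],[112,0,0],20],
  [[0,0,0],[124,0,0],20],
  [[0,0,0],[136,0,0],20],
])

```text
clock: 8.2
ee_pos: [523.4, 37.5, 26.3]
tcp_rot: [[-0.02, 1.0, -0.0], [1.0, 0.02, 0.0], [0.0, -0.0, -1.0]]
ft_force: [-0.2, 0.2, 0.3]
grip_width: 20.1
```

```bash
python3 - <<'E'
from h import *
boxes(["lime_slab","triangle_offcut"],("side",));s=manip.observe();print(s["clock"],s["ee_pos"],s["ft_force"])
E
```

```text
side triangle_offcut 0.67 [511.  81.  17.] [[488, 113], [489, 45], [534, 46], [533, 113]]
8.35 [523.37448612  37.21355931  26.25855739] [-0.84814425  0.4016392  -0.2667171 ]
```

Call:
play_rows([
  [[0,0,0],[12,2,0],20],
  [[0,0,0],[24,4,0],20],
  [[0,0,0],[36,6,0],20],
  [[0,0,0],[48,8,0],20],
  [[0,0,0],[60,10,0],20],
  [[0,0,0],[72,11,0],20],
  [[0,0,0],[84,12,0],20],
  [[0,0,0],[96,13,0],20],
  [[0,0,0],[108,14,0],20],
  [[0,0,0],[120,15,0],20],
  [[0,0,0],[132,16,0],20],
  [[0,0,0],[141,16,0],20],
])

```text
clock: 9.55
ee_pos: [536.8, 178.9, 26.3]
tcp_rot: [[-0.02, 1.0, 0.0], [1.0, 0.02, 0.0], [0.0, 0.0, -1.0]]
ft_force: [-0.5, -0.1, -0.6]
grip_width: 19.8
```

Call:
play_rows([
  [[0,0,0],[0,0,0],20],
  [[0,0,0],[-15,0,0],20],
  [[0,0,0],[-30,0,-30],20],
  [[0,0,0],[-70,0,-60],20],
  [[0,0,0],[-120,0,-60],20],
  [[0,0,0],[-170,0,-60],20],
  [[0,0,0],[-220,0,-60],25],
  [[0,0,0],[-220,0,-60],25],
])

```text
clock: 10.35
ee_pos: [541.3, -49.3, 86.7]
tcp_rot: [[-0.011, 1.0, 0.001], [1.0, 0.011, -0.003], [-0.003, 0.001, -1.0]]
ft_force: [0.4, 0.4, 0.5]
grip_width: 25.3
```

```bash
python3 - <<'E'
from h import *
boxes(["lime_block","lime_slab","triangle_offcut"],("side","top"));s=manip.observe();print(s["clock"],s["ee_pos"],s["ft_force"],s["tcp_rot"][0])
rect("pics/r3.png")
im,d=manip.snapshot("side");cv2.imwrite("pics/s3.png",cv2.resize(im[170:320,230:430],None,fx=4,fy=4,interpolation=cv2.INTER_CUBIC))
m=[r for r in manip.masks_of("triangle_offcut","side")][0]["mask"];P=cloud("side",m,d)
print(cv2.minEnclosingTriangle(P[:,:2].astype(np.float32).reshape(-1,1,2))[1].round().tolist())
E
```

```text
side lime_block 0.78 [593. 231.  36.] [[558, 244], [569, 200], [628, 215], [617, 259]]
side lime_slab 0.64 [524. 223.  17.] [[501, 253], [503, 187], [548, 189], [545, 255]]
side triangle_offcut 0.62 [470.  51.   8.] [[441, 4], [479, 0], [488, 86], [450, 90]]
top lime_block 0.63 [593. 230.  38.] [[561, 245], [566, 207], [627, 216], [622, 253]]
top lime_slab 0.57 [524. 221.  18.] [[503, 249], [503, 190], [548, 191], [547, 249]]
top triangle_offcut 0.48 [470.  61.   9.] [[449, 43], [486, 42], [487, 79], [450, 80]]
10.75 [540.85009296 -41.01515542  86.2222118 ] [-0.42518072  0.36110073 -0.31228662] [-2.21129547e-02  9.99755446e-01 -2.57220073e-04]
[[[447.0, 68.0]], [[483.0, 88.0]], [[482.0, -22.0]]]
```

View pics/s3.png

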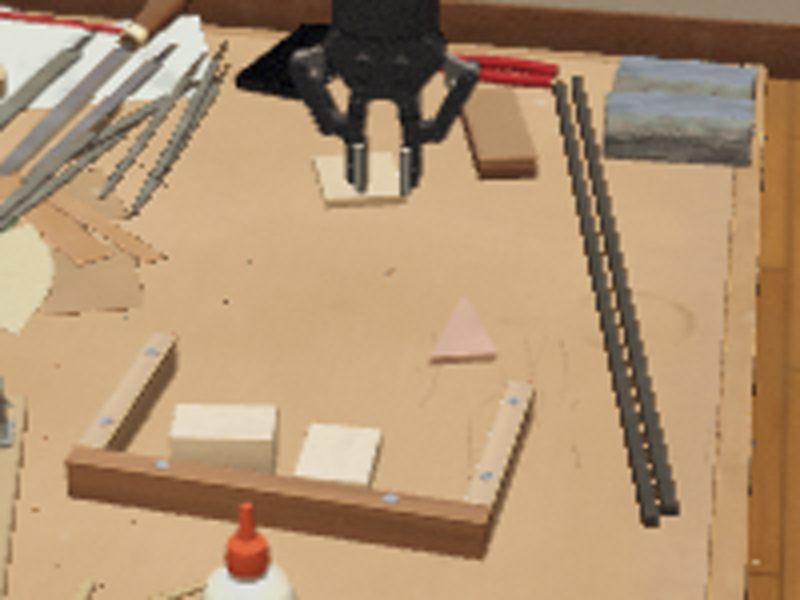

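View pics/r3.png

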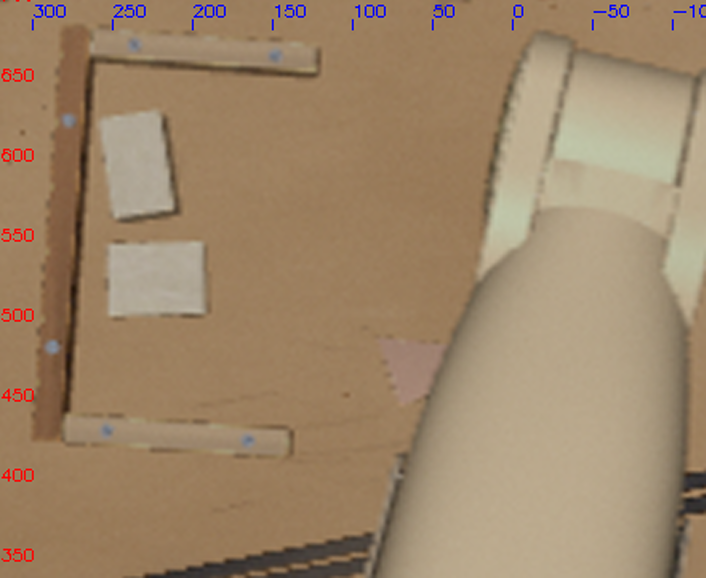

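Call:
play_rows([
  [[0,0,-0.05],[10,-30,0],27],
  [[0,0,-0.11],[20,-60,0],27],
  [[0,0,-0.11],[20,-60,0],27],
  [[0,0,-0.11],[20,-60,30],27],
  [[0,0,-0.11],[20,-60,50],27],
  [[0,0,-0.11],[20,-60,60],27],
  [[0,0,-0.11],[20,-60,62],27],
  [[0,0,-0.11],[20,-60,62],27],
  [[0,0,-0.11],[20,-60,62],27],
])

```text
clock: 11.8
ee_pos: [481.6, -23.6, 25.1]
tcp_rot: [[-0.13, 0.992, 0.002], [0.992, 0.13, -0.0], [-0.0, 0.001, -1.0]]
ft_force: [0.8, -0.6, -0.2]
grip_width: 27.2
```

```bash
python3 - <<'E'
from h import *
im,d=manip.snapshot("side");c=proj("side",[[480,0,10]])[0].astype(int)
cv2.imwrite("pics/s4.png",cv2.resize(im[c[1]-45:c[1]+30,c[0]-50:c[0]+50],None,fx=7,fy=7,interpolation=cv2.INTER_CUBIC))
s=manip.observe();print(s["clock"],s["ee_pos"],s["ft_force"],s["tcp_rot"][0],s["grip_width"])
E
```

```text
11.85 [481.58703895 -23.63194269  25.16592371] [ 0.06450976 -0.63263862 -0.13352767] [-0.12963199  0.99156065  0.00173855] 26.7286061592277
```

View pics/s4.png

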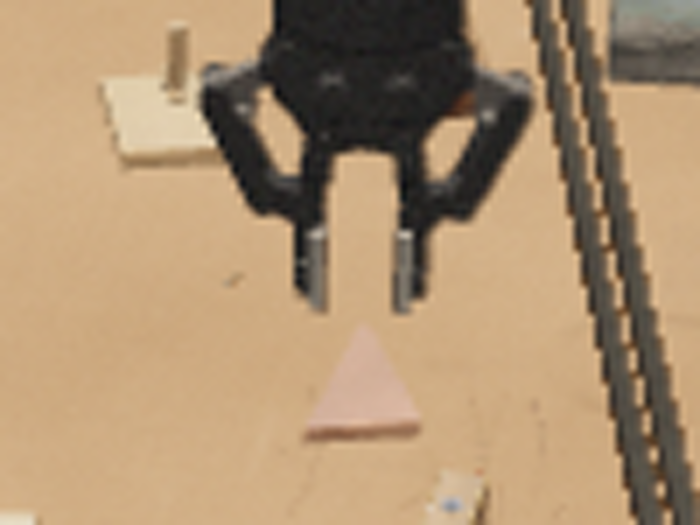

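Call:
play_rows([
  [[0,0,0],[0,0,1],27],
  [[0,0,0],[0,0,1.5],27],
  [[0,0,0],[0,0,2],27],
  [[0,0,0],[0,0,2],27],
])

```text
clock: 12.25
ee_pos: [480.6, -23.4, 22.3]
tcp_rot: [[-0.13, 0.992, 0.0], [0.992, 0.13, 0.0], [0.0, 0.0, -1.0]]
ft_force: [0.5, 0.3, -0.0]
grip_width: 26.9
```

Call:
play_rows([
  [[0,0,0],[12,0,0],27],
  [[0,0,0],[24,0,0],27],
  [[0,0,0],[36,0,0],27],
  [[0,0,0],[46,0,0],27],
  [[0,0,0],[54,0,0],27],
  [[0,0,0],[62,0,0],27],
  [[0,0,0],[70,1,0],27],
  [[0,0,0],[80,2.5,0],27],
  [[0,0,0],[90,4,0],27],
  [[0,0,0],[100,5,0],27],
  [[0,0,0],[100,5,0],27],
])

```text
clock: 13.35
ee_pos: [472.6, 77.6, 22.3]
tcp_rot: [[-0.131, 0.991, 0.0], [0.991, 0.131, 0.0], [0.0, 0.0, -1.0]]
ft_force: [-0.4, -1.1, -0.4]
grip_width: 27.3
```

```bash
python3 - <<'E'
from h import *
boxes(["triangle_offcut"],("side",))
im,d=manip.snapshot("side");c=proj("side",[[480,90,10]])[0].astype(int)
cv2.imwrite("pics/s5.png",cv2.resize(im[c[1]-40:c[1]+50,c[0]-60:c[0]+60],None,fx=6,fy=6,interpolation=cv2.INTER_CUBIC))
s=manip.observe();print(s["clock"],s["ee_pos"],s["ft_force"],s["tcp_rot"][0],s["grip_width"])
E
```

```text
side triangle_offcut 0.61 [471. 100.   8.] [[438, 50], [479, 45], [491, 131], [450, 137]]
13.5 [472.64776281  76.37311327  22.27205278] [ 0.57701251 -0.06114045  0.80987119] [-1.29863546e-01  9.91531875e-01  2.58674441e-05] 26.74786599665552
```

View pics/s5.png

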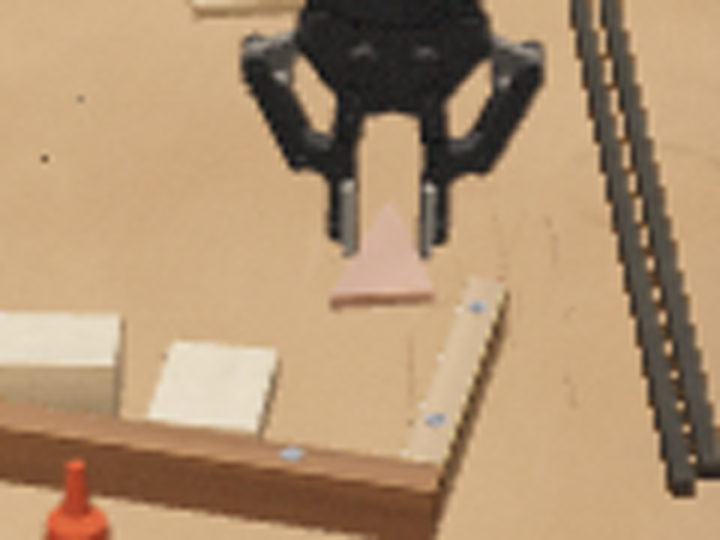

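Call:
play_rows([
  [[0,0,0],[10,1.3,0],27],
  [[0,0,0],[20,2.6,0],27],
  [[0,0,0],[30,4,0],27],
  [[0,0,0],[40,5.2,0],27],
  [[0,0,0],[50,6.5,0],27],
  [[0,0,0],[60,8,0],27],
  [[0,0,0],[70,9.2,0],27],
  [[0,0,0],[80,10.5,0],27],
  [[0,0,0],[90,12,0],27],
  [[0,0,0],[98,13,0],27],
  [[0,0,0],[104,13.7,0],27],
  [[0,0,0],[104,13.7,0],27],
])

```text
clock: 14.7
ee_pos: [472.8, 182.0, 22.3]
tcp_rot: [[-0.131, 0.991, 0.0], [0.991, 0.131, 0.0], [0.0, 0.0, -1.0]]
ft_force: [0.7, -0.3, 0.5]
grip_width: 27.0
```

```bash
python3 - <<'E'
from h import *
boxes(["triangle_offcut","lime_slab"],("side",))
im,d=manip.snapshot("side");c=proj("side",[[480,180,10]])[0].astype(int)
cv2.imwrite("pics/s6.png",cv2.resize(im[c[1]-45:c[1]+45,c[0]-60:c[0]+60],None,fx=6,fy=6,interpolation=cv2.INTER_CUBIC))
s=manip.observe();print(s["clock"],s["ee_pos"],s["ft_force"],s["tcp_rot"][0],s["grip_width"])
E
```

```text
side triangle_offcut 0.49 [472. 203.   8.] [[446, 156], [484, 152], [491, 233], [452, 236]]
side lime_slab 0.7 [523. 222.  17.] [[500, 253], [503, 184], [548, 185], [545, 255]]
14.9 [472.7133042  180.9967194   22.28877051] [ 0.20260167 -0.23950313 -0.43619616] [-1.29268235e-01  9.91609660e-01 -6.92164359e-05] 26.957895807168025
```

View pics/s6.png

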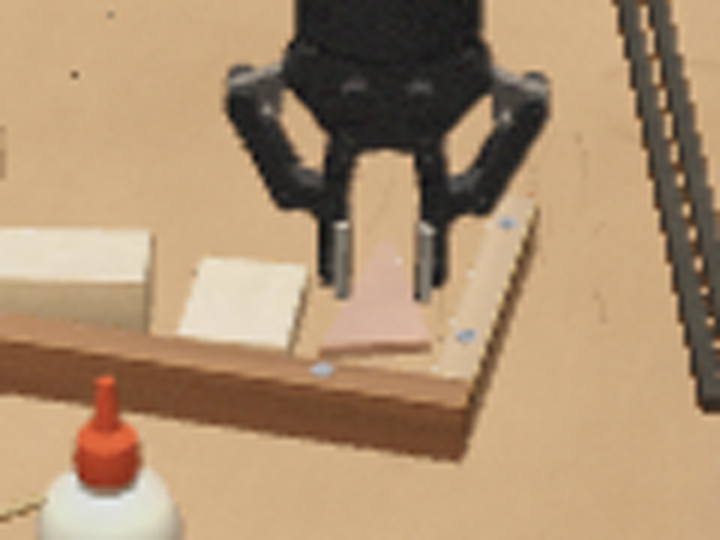

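Call:
play_rows([
  [[0,0,0],[0,0,0],32],
  [[0,0,0],[0,0,0],32],
  [[0,0,0],[-10,0,0],32],
  [[0,0,0],[-30,0,0],32],
  [[0,0,0],[-60,0,0],32],
  [[0,0,0],[-65,0,-30],32],
  [[0,0,0],[-65,0,-70],32],
  [[0,0,0],[-100,0,-110],32],
  [[0,0,0],[-150,0,-130],32],
  [[0,0,0],[-200,0,-130],32],
  [[0,0,0],[-250,0,-130],32],
  [[0,0,0],[-300,0,-130],32],
])

```text
clock: 16.1
ee_pos: [510.7, -112.7, 153.0]
tcp_rot: [[-0.129, 0.992, 0.001], [0.992, 0.129, -0.001], [-0.001, 0.001, -1.0]]
ft_force: [0.1, -0.8, 0.5]
grip_width: 32.2
```

Call:
play_rows([
  [[0,0,0],[-50,0,0],32],
  [[0,0,0],[-100,0,0],32],
  [[0,0,0],[-100,0,0],32],
  [[0,0,0],[-100,0,0],32],
])

```text
clock: 16.5
ee_pos: [523.0, -211.0, 151.8]
tcp_rot: [[-0.126, 0.992, -0.001], [0.992, 0.126, 0.001], [0.001, -0.001, -1.0]]
ft_force: [-1.0, 1.2, -0.6]
grip_width: 31.9
```

```bash
python3 - <<'E'
from h import *
boxes("lime_block lime_slab triangle_offcut pen model_stand strop_tan pliers masking_tape".split())
rect("pics/r7.png");s=manip.observe();print(s["clock"],s["ee_pos"],s["ft_force"])
E
```

```text
top lime_block 0.56 [594. 230.  37.] [[560, 244], [566, 207], [628, 215], [623, 253]]
top lime_slab 0.88 [525. 220.  18.] [[503, 191], [548, 191], [548, 249], [503, 250]]
top triangle_offcut 0.65 [473. 199.   9.] [[452, 225], [466, 154], [501, 161], [487, 232]]
top pen 0.66 [550. 236.  30.] [[414, 139], [670, 121], [681, 278], [426, 296]]
top model_stand 0.86 [ 582. -173.   11.] [[542, -150], [566, -217], [624, -196], [599, -129]]
top strop_tan 0.6 [388. 463.  20.] [[352, 427], [421, 426], [421, 507], [353, 508]]
top pliers 0.29 [548. 237.  30.] [[414, 139], [670, 121], [681, 278], [426, 296]]
top masking_tape 0.65 [593. 229.  37.] [[561, 244], [565, 207], [628, 214], [623, 251]]
side lime_block 0.73 [593. 232.  36.] [[559, 245], [569, 200], [628, 213], [618, 258]]
side lime_slab 0.66 [524. 222.  17.] [[501, 252], [503, 188], [548, 190], [546, 253]]
side triangle_offcut 0.72 [471. 203.   8.] [[440, 155], [480, 150], [490, 235], [450, 240]]
side pen 0.81 [546. 246.  28.] [[413, 132], [669, 116], [679, 284], [423, 300]]
side model_stand 0.7 [ 582. -173.   11.] [[539, -146], [567, -222], [625, -200], [598, -125]]
side strop_tan 0.41 [384. 471.  18.] [[331, 447], [404, 414], [438, 489], [366, 522]]
side pliers 0.59 [ 518. -403.   11.] [[453, -417], [596, -433], [601, -388], [458, -372]]
side masking_tape 0.98 [384. 469.  18.] [[343, 508], [349, 423], [427, 428], [421, 513]]
17.45 [ 523.77193743 -209.31910297  152.2578549 ] [-0.44394701  0.06235194 -0.16786853]
```

View pics/r7.png

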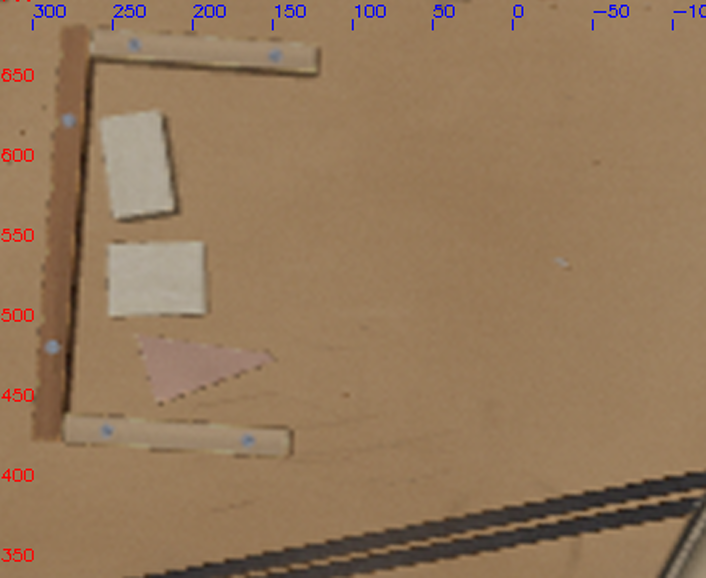

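The rectified top view shows all three offcuts inside. The triangle's tip at pixel (273,357) is about 14 mm inside the mouth line. The stand has not moved, and the arm is clear, so I'm handing the job in.

```bash
python3 -c "
from plant import manip
print(manip.finish_job())"
```

```text
the job is handed in; nothing more can be done
None
```

All three offcuts are in the pen, and the job was handed in at about 17.5 s on the robot's clock. I pushed the block and the slab with the half-open fingers as a broom. I pushed the triangle with its point held between the two fingers.

- **Offcuts:** the last pictures show all three lying flat inside the battens. The nearest point to the mouth is the triangle's tip, about 14 mm inside.
- **Robot:** it stands clear of everything, about 150 mm above the bench, and the wrist readings were about 1 N at the end of each move.
- **Bystanders:** the stand, tape and pliers still measure where they started, to within a few mm.
- **Checks that failed:** in the last look the network took the tape roll for the strop, and the top camera also mislabelled the tape and pliers. I did not look for the glue bottle again. So the strop and the bottle were not re-measured at the end, though the arm never touched or came close to either.

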